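Clear the egg painter's desk

ROBOT

A 6-joint arm with a two-finger parallel gripper is mounted at the origin on the work surface. World frame = base frame: x ahead of the robot, y to its left, z up, the work surface at z = 0. Lengths are in m, angles in degrees, forces in N, time in s.
With the tool pointing down it reaches from about 0.4 to 0.825 m from the base axis. Payload 7 kg.
Tool frame: the origin (TCP) lies midway between the tips of the shut fingers; the grasp point (between the pads) lies 19 mm behind it; z points along the fingers, y is the line along which they close (so a half turn about z gives the same grasp; the last joint's range is limited). The gripper opens to 88 mm and grips with 3 to 60 N. Pads are 19 mm wide; open, the fingers measure 130 mm over their backs; the gripper's body (78 mm by 193 mm) begins 47 mm behind the grasp point.
Start: joints at [92.538, 20.546, 0.682, 0, -70.136, -16.507], TCP at [0.163, 0.655, 0.227] pointing down, gripper open.
Joint ranges: [-176.03, 176.03], [-82.01, 121.73], [-58.28, 71.71], [-173.87, 95.51], [-174.79, -0.11], [-173.66, 173.66]. Speed limits (degrees/s): [136.94, 136.94, 172.46, 180, 180, 180].

INTERFACE

Orientations are given as [roll, pitch, yaw] about the fixed x, y, z axes, in that order (R = Rz(yaw) Ry(pitch) Rx(roll)).
In Python, from plant import r, eyes, workorder gives the robot as it stands.
- The arm moves only by the tool step_arm, never from a script. Its argument "plan" is a list of rows, each a list of 5 numbers: the shift along the tool's x, y, z each as a share of 25 cm, from -1 to 1, then the turn about the tool's z as a share of 60 degrees, from -1 to 1, then the finger opening in mm, from 0 to 87.6. In form: [[x, y, z, turn, jaw], ...]. A call has 1 to 12 rows; each row is the pose to reach, as a shift and turn from the pose commanded when the call began, along the tool's axes at that moment; what a row does not reach only later rows make up. A row lasts 1/12 s, in which the tool goes at most 41.7 mm and 7.16 degrees, less where a joint would pass 70% of its speed; a pose out of reach is approached as far as the arm can. A call with a number of a shift or a turn outside -1 to 1 is refused whole. A call with a gripper value outside its range is refused whole. The fingers move at their own pace and stop on an object; "newtons" is the grip in N (left out, the last holds). Time passes only in rows, so rows that repeat a pose let the fingers close. It gives the time, the measured TCP pose, the force, the opening and the grip force at its end, in the units of the state.
- r.get_state(): the state, without advancing time (a new reading comes with each control period).
- eyes.capture(name): name is "scene" or "top" or "wrist"; returns the picture (384x512x3 uint8, red, green, blue); there is no depth.
- eyes.camera_model(name): a dict with "fov_y" (degrees; the focal length in pixels is half the picture's height over the tangent of half this angle, whatever the lens; pixels are square), "cx", "cy" (the principal point, pixels), "world_to_cam" (4x4, takes a point from world to camera coordinates); the wrist camera has in their place "hand_eye" (4x4, takes a point from camera to tool coordinates, whose origin is the TCP and whose axes are the flange's). Camera axes: x right, y up, looking along -z (the intrinsics and any distortion apply to the point x, -y, -z); pixel columns grow to the right and rows downward; lengths in m; the calibration is good to about 2 mm. A picture is of the moment at which its call begins: read the wrist's pose just before it. camera_model takes no time and is no camera call.
- workorder.close_job(): hands the job in; it is judged then, once.
The state is a dict: "time_s": time; "joints": joint angles; "qd": joint speeds; "joint_torque": joint torques, N m; "tcp_pos": TCP position; "eef_rot": TCP orientation; "contact_force": force on the tool from outside, world axes, zero at the start; "moment": the same for the moment, N m; "gripper_width": finger opening in m; "gripper_force": force on a finger pad.
Only numpy, scipy, OpenCV 4.12 (cv2) and the standard library are available. Lean on these libraries where they do the work, as an engineer would, in place of code of your own. Each camera call takes 0.05 s, during which the arm holds its last target. There are 200 camera calls.

TASK

Clear up the egg painter's desk: stand each wooden egg upright on its foot in the round wooden dish of its own size (large egg in the large dish, small egg in the small one), set both white paint pots upright on the floor of the rectangular wooden tray, and lay the flat brush across the brush rest, lying in both notches with the middle of its length about at the middle of the rest. Leave the glass jar standing where it is.

Things in the scene. Friction and masses are not known exactly. Their poses are not given: they have to be found in the camera images.
- egg_large_mid (a point): Large turned wooden egg blank, 88 mm high and 60 mm across, standing upright on a small flat foot (22 mm across), blunt end down; loose. The point is half-way up on its axis, 44 mm above the foot; widest 38 mm above the foot. z points up along the egg.
- egg_small_mid (a point): Small turned wooden egg blank of the same wood, 64 mm high and 44 mm across, standing upright on a small flat foot (16 mm across); loose. The point is half-way up on its axis, 32 mm above the foot; widest 28 mm above the foot. z points up along the egg.
- pot_a_mid (a point): One of two alike round white paint pots with closed lids, 40 mm across and 46 mm high (the lid, the top 12 mm, is 38 mm across), standing upright; loose. The point is half-way up on its axis, 23 mm above its underside.
- pot_b_mid (a point): The other white paint pot, the same as pot_a. The point is half-way up, 23 mm above its underside.
- brush_mid (a point): Flat varnish brush lying flat on the desk; loose, 205 mm long along its x axis, 10 mm thick. Dark wooden handle 16 mm wide from x = -100 to +55 mm, steel ferrule and black bristles 24 mm wide from x = +55 to +105 mm. The point is half-way up the handle (5 mm above its underside), near the centre of mass; z points up.
- dish_large: Large egg dish: shallow round dark wooden dish, fixed to the desk, 80 mm across outside, 10 mm high, flat floor 4 mm thick and 68 mm across inside the rim. Origin: centre of its underside. The large egg stands on its floor, its middle then 48 mm above the desk.
- dish_small: Small egg dish: the same, but 62 mm across outside and 50 mm across inside the rim; 10 mm high, flat floor 4 mm thick, fixed to the desk. Origin: centre of its underside. The small egg stands on its floor, its middle then 36 mm above the desk.
- tray: Pot tray: shallow dark wooden rectangular tray, fixed to the desk, 150 mm long along its x axis, 100 mm wide along its y axis, rim 12 mm high, walls and floor 4 mm thick. Origin: centre of its underside. Both pots fit side by side along x.
- rest: Brush rest: aluminium stand fixed to the desk. Its 6 mm thick foot plate is 100 mm (x) by 60 mm (y); two uprights, 10 mm thick, stand at x = -40 and +40 mm. In the top of each is a square notch 36 mm wide (in y, centred on y = 0), its floor 30 mm above the desk and its prongs up to 44 mm. The brush lies in both notches along the rest's x axis, either way round. Origin: centre of the underside.
- jar_mid (a point): Empty open glass rinsing jar, 56 mm across at the rim and 70 mm high, standing on the desk among the other things; loose. It is not part of the job and must be left standing where it is. The point is half-way up on its axis.
Things that resemble listed ones, but are neither listed nor needed, are in the scene too. What is shaped like the part that bears pot_b_mid but purple or yellow is not meant. Leave any purple look-alike of the tray alone.

How it is judged:
By the outcome, as a careful person would: the job done as asked, in the order asked, and still so for the second after the job is handed in, with the robot touching nothing.
It also fails if it takes over 128 s, if anything falls off the work surface, if the arm or the gripper's body presses on something with over 40 N, if the wrist force passes 120 N, or if a joint passes its speed limit or range.

## Working session

There is one attempt and no reset: what is moved stays moved. The work goes in short steps, Python scripts to look and compute and a tool call to move; the robot and the scene stay as the last step left them, time stands still between calls to the robot, and variables do not carry over. Pictures are saved under pics/ and viewed, at most 14 in all, crops included, and the job is handed in when it is done.

Besides the shell and the picture viewer there is one more tool, called after "Call:" as name(argument=value, ...), one argument or row to a line, values as JSON. step_arm: Moves the arm, as the interface text tells. Its arguments: {"type":"object","properties":{"plan":{"type":"array"},"newtons":{"type":"number"}},"required":["plan"]}

```bash
ls; mkdir -p pics; python3 - <<'E'
from plant import r,eyes,workorder
import cv2,numpy as np
s=r.get_state();print(s)
for n in("scene","top","wrist"):
    p=eyes.capture(n);cv2.imwrite(f"pics/{n}0.png",p[...,::-1]);print(n,eyes.camera_model(n))
E
```

```text
pics
{'time_s': 0.0, 'joints': array([ 9.25372255e+01,  2.05908198e+01,  6.32572983e-01, -2.02093907e-02,
       -7.01370073e+01, -1.65068891e+01]), 'qd': array([ 0.00373322,  0.00180249, -0.06863176,  0.03706936, -0.07787932,
        0.05532806]), 'joint_torque': array([ 8.63644673e-04, -5.82716274e+01,  2.93061072e+01,  6.99706972e+00,
        7.16474999e-03, -1.50871174e-04]), 'tcp_pos': array([0.16285901, 0.65453424, 0.22562025]), 'eef_rot': array([ 1.79903273e+02, -8.85218107e-03, -1.39765385e+01]), 'contact_force': array([ 0.32637219, -0.21698103, -0.34196064]), 'moment': array([ 0.03148029, -0.02176036,  0.00259558]), 'gripper_force': 0.0, 'gripper_width': 0.08798037288125451}
scene {'fov_y': 44.55340970442248, 'cx': 255.53547554296574, 'cy': 193.27764257398024, 'world_to_cam': array([[ 0.17347472,  0.98476138, -0.01231033, -0.08388106],
       [-0.7004161 ,  0.13215269,  0.70139358,  0.27515635],
       [ 0.69233215, -0.1130517 ,  0.71266788, -1.57163133],
       [ 0.        ,  0.        ,  0.        ,  1.        ]])}
top {'fov_y': 56.34933479123698, 'cx': 254.93853421575025, 'cy': 189.5235939967063, 'world_to_cam': array([[ 0.09587848, -0.99539252, -0.00102111, -0.04516104],
       [ 0.97425911,  0.09363249,  0.2050662 , -0.47540909],
       [-0.20402575, -0.02065626,  0.97874757, -0.90112661],
       [ 0.        ,  0.        ,  0.        ,  1.        ]])}
wrist {'fov_y': 62.607318442158466, 'cx': 259.4659547922769, 'cy': 186.5764179237798, 'hand_eye': array([[ 6.61326044e-04,  9.63369015e-01,  2.68178494e-01,
         7.19525641e-02],
       [ 9.99999105e-01, -3.25192019e-04, -1.29781301e-03,
         1.35059563e-05],
       [-1.16306333e-03,  2.68179112e-01, -9.63368367e-01,
        -1.59727130e-01],
       [ 0.00000000e+00,  0.00000000e+00,  0.00000000e+00,
         1.00000000e+00]])}
```

View pics/top0.png

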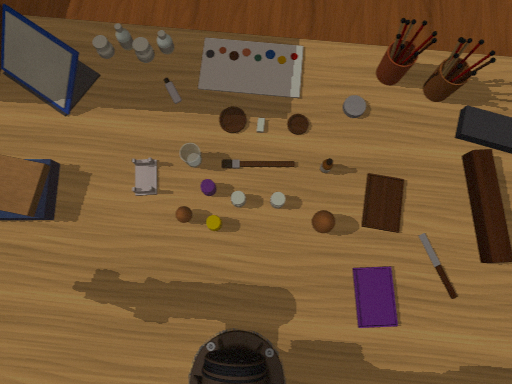

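View pics/scene0.png

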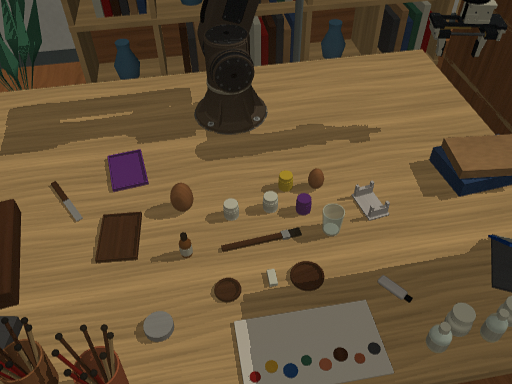

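Could be mistaken (top view px):
- White pots at (238,199) and (278,200), against the purple pot (208,187), yellow pot (214,223), jar (191,155) and eraser (261,125).
- Tray at (383,203), dark wood, against the purple tray (375,297).
- Large egg at (323,222) against the small egg (184,214).
- Dishes: large (233,119), small (298,124).
- Brush at (222–295,164) against the knives (438,265) and (172,90).
- Rest at (146,176).

I'll check these in one crop.

```bash
cat > h.py <<'E'
import numpy as np,cv2
from plant import r,eyes,workorder
from scipy.spatial.transform import Rotation as R
def cam(n,s=None):
    m=eyes.camera_model(n);f=192/np.tan(np.radians(m["fov_y"]/2))
    if n=="wrist":
        T=np.eye(4);T[:3,:3]=R.from_euler("xyz",s["eef_rot"],degrees=True).as_matrix();T[:3,3]=s["tcp_pos"]
        C=T@m["hand_eye"]
    else: C=np.linalg.inv(m["world_to_cam"])
    return C,f,m["cx"],m["cy"]
def onz(c,px,z):
    C,f,cx,cy=c
    d=C[:3,:3]@np.array([(px[0]-cx)/f,-(px[1]-cy)/f,-1.]);o=C[:3,3]
    return (o+d*(z-o[2])/d[2])[:2]
def proj(c,p):
    C,f,cx,cy=c;q=np.linalg.inv(C)@np.append(p,1);return cx+f*q[0]/-q[2],cy+f*q[1]/q[2]
def blob(mask,near,rad=25):
    n,l,st,ce=cv2.connectedComponentsWithStats(mask.astype(np.uint8))
    k=[i for i in range(1,n) if st[i,4]>15 and np.hypot(*(ce[i]-near))<rad]
    if not k:return None
    i=max(k,key=lambda i:st[i,4]);return ce[i],st[i],l==i
def move(s,xyz):  # tool-frame shift as a share of 25 cm
    M=R.from_euler("xyz",s["eef_rot"],degrees=True).as_matrix()
    return np.round(M.T@(np.array(xyz)-s["tcp_pos"])/.25,3)
E
python3 - <<'E'
from h import *
p=cv2.imread("pics/top0.png");c=cam("top")
cv2.imwrite("pics/crop.png",cv2.resize(p[90:300,130:410],None,fx=2.8,fy=2.8,interpolation=cv2.INTER_CUBIC))
h=cv2.cvtColor(p,cv2.COLOR_BGR2HSV).astype(int)
for n,q in dict(le=(323,222),se=(184,214),pa=(238,199),pb=(278,200),dl=(233,119),ds=(298,124),tr=(383,203),rest=(146,176),br=(265,163),desk=(300,270)).items(): print(n,h[q[1],q[0]])
dark=(h[...,2]<95)
white=(h[...,1]<70)&(h[...,2]>150)
egg=(h[...,0]<14)&(h[...,1]>110)&(h[...,2]>60)
for n,m,q,z in [("le",egg,(323,222),.04),("se",egg,(184,214),.03),("pa",white,(238,199),.03),("pb",white,(278,200),.03),("dl",dark,(233,119),.007),("ds",dark,(298,124),.007),("tr",dark,(383,203),.008),("brush",dark,(262,164),.007),("rest",white,(146,176),.006)]:
    b=blob(m,q)
    if b: print(n,b[0].round(1),b[1],onz(c,b[0],z).round(4))
    else: print(n,None)
E
```

```text
le [ 13 180 115]
se [ 13 169  95]
pa [ 28  29 148]
pb [ 30  28 147]
dl [ 10 154  63]
ds [ 15 219  57]
tr [ 13 177  65]
rest [ 11  31 142]
br [ 12 189  62]
desk [ 18 145 135]
le [323.4 221.6] [313 211  22  22 188] [ 0.4109 -0.1867]
se [182.1 213.8] [176 207  15  15  75] [0.3972 0.1883]
pa None
pb None
dl [235.5 117.6] [219 103  54  30 723] [0.6927 0.0779]
ds [297.9 123.9] [287 114  24  21 369] [ 0.6905 -0.1033]
tr [383.  202.6] [ 362  173   43   60 2081] [ 0.4833 -0.3523]
brush [253.5 163.2] [207 154  91  15 507] [0.5614 0.0128]
rest None
```

View pics/crop.png

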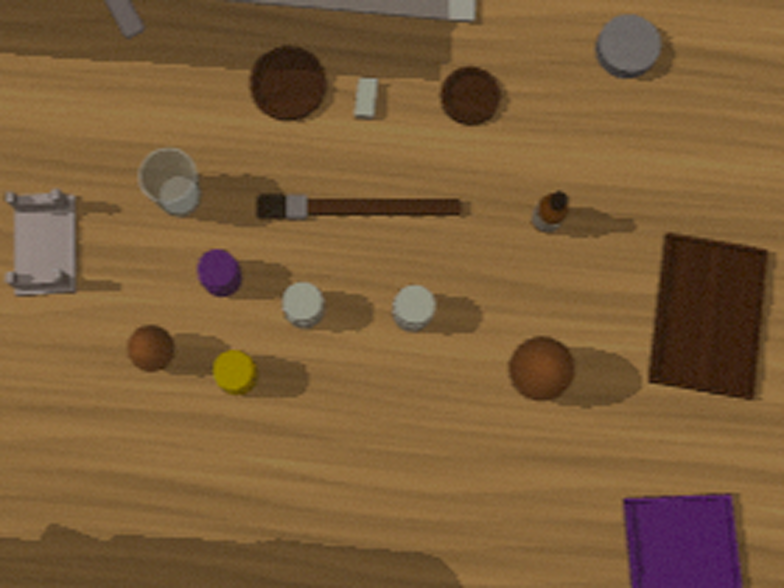

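The crop confirms the choices. In crop px: white pots (302,302) and (414,305), wooden tray (708,315), large egg (541,368), small egg (150,348), large dish (288,83), small dish (471,96), brush (258–460,207) with bristles on the left, rest (43,243), jar (172,180).

```bash
python3 - <<'E'
from h import *
c=cam("top")
for n,q,z in [("le",(541,368),.044),("se",(150,348),.032),("pa",(302,302),.046),("pb",(414,304),.046),("dl",(288,83),.01),("ds",(471,96),.01),("tr",(708,315),.01),("brA",(258,207),.008),("brB",(460,207),.008),("rest1",(38,200),.04),("rest2",(38,276),.04),("jar",(168,177),.07),("purple",(219,270),.046),("yel",(235,370),.046),("bottle",(550,210),.03)]:
    print(n,onz(c,np.array(q)/2.8+[129.7,89.7],z).round(3))
E
```

```text
le [ 0.412 -0.185]
se [0.397 0.185]
pa [0.452 0.044]
pb [ 0.46  -0.061]
dl [0.685 0.085]
ds [ 0.689 -0.103]
tr [ 0.484 -0.35 ]
brA [0.551 0.101]
brB [ 0.571 -0.101]
rest1 [0.529 0.311]
rest2 [0.454 0.299]
jar [0.555 0.182]
purple [0.475 0.126]
yel [0.382 0.1  ]
bottle [ 0.57  -0.187]
```

Call:
step_arm(
  plan=[
    [1,0.71,0,1,87],
    [1,0.71,0,1,87],
    [1,0.71,0,1,87],
    [1,0.71,0,1,87],
    [1,0.71,0,1,87],
    [1,0.71,0,1,87],
    [1,0.71,0,1,87],
    [1,0.71,0,1,87],
    [1,0.71,0,1,87],
    [1,0.71,0,1,87],
  ],
)

```text
time_s: 0.98
tcp_pos: [0.3635, 0.4212, 0.2266]
eef_rot: [180.0, 0.0, -74.2]
contact_force: [-0.6, -0.5, 0.1]
gripper_width: 0.0866
gripper_force: 0.0
```

Call:
step_arm(
  plan=[
    [1,-0.124,0,0.263,87],
    [1,-0.124,0,0.263,87],
    [1,-0.124,0,0.263,87],
    [1,-0.124,0,0.263,87],
    [1,-0.124,0,0.263,87],
    [1,-0.124,0,0.263,87],
    [1,-0.124,0,0.263,87],
    [1,-0.124,0,0.263,87],
  ],
)

```text
time_s: 1.65
tcp_pos: [0.462, 0.1892, 0.2265]
eef_rot: [180.0, -0.0, -89.8]
contact_force: [0.2, 0.3, 0.4]
gripper_width: 0.087
gripper_force: 0.0
```

Call:
step_arm(
  plan=[
    [1,0,0,0,87],
    [1,0,0,0,87],
    [1,0,0,0,87],
    [1,0,0,0,87],
    [1,0,0,0,87],
    [1,0,0,0,87],
    [1,0,0,0,87],
  ],
)

```text
time_s: 2.23
tcp_pos: [0.4621, -0.0632, 0.2265]
eef_rot: [180.0, -0.0, -89.8]
contact_force: [0.3, 1.0, 0.1]
gripper_width: 0.0868
gripper_force: 0.0
```

Call:
step_arm(
  plan=[
    [0.488,0.2,0,0,87],
    [0.488,0.2,0,0,87],
    [0.488,0.2,0,0,87],
    [0.488,0.2,0,0,87],
    [0.488,0.2,0,0,87],
  ],
)

```text
time_s: 2.65
tcp_pos: [0.4128, -0.1823, 0.2265]
eef_rot: [180.0, 0.0, -89.8]
contact_force: [0.2, -0.4, -0.8]
gripper_width: 0.0868
gripper_force: 0.0
```

```bash
python3 - <<'E'
from h import *
s=r.get_state();p=eyes.capture("wrist")[...,::-1];cv2.imwrite("pics/w1.png",p)
print(s["tcp_pos"],s["eef_rot"])
c=cam("wrist",s)
h=cv2.cvtColor(p,cv2.COLOR_BGR2HSV).astype(int)
q=np.array(proj(c,[.412,-.185,.04]));print(q,h[int(q[1]),int(q[0])])
m=(h[...,0]<15)&(h[...,1]>165)&(h[...,2]>60)
b=blob(m,q,60)
if b: print(b[0],b[1],onz(c,b[0],.044))
E
```

```text
[ 0.41275212 -0.18229109  0.22646819] [ 1.79987489e+02  2.11206182e-03 -8.97872878e+01]
[259.76410598 163.6693646 ] [ 11 145 128]
```

View pics/w1.png

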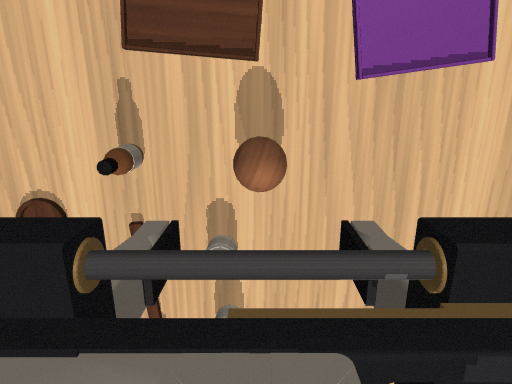

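The wrist view shows the large egg at (260,164), exactly where the top estimate projects, with the tray and purple tray beyond it. I'll descend and grip.

Call:
step_arm(
  plan=[
    [0.011,0.003,0.4,0,87],
    [0.011,0.003,0.4,0,87],
    [0.011,0.003,0.4,0,87],
    [0.011,0.003,0.6,0,87],
    [0.011,0.003,0.7,0,87],
    [0.011,0.003,0.76,0,87],
    [0.011,0.003,0.798,0,87],
    [0.011,0.003,0.798,0,87],
  ],
  newtons=20,
)

```text
time_s: 3.37
tcp_pos: [0.4119, -0.1825, 0.0248]
eef_rot: [179.7, 0.0, -89.6]
contact_force: [0.0, -0.4, -0.2]
gripper_width: 0.0871
gripper_force: 0.0
```

Call:
step_arm(
  plan=[
    [0,0,0,0,70],
    [0,0,0,0,66],
    [0,0,0,0,62],
    [0,0,0,0,55],
    [0,0,0,0,50],
    [0,0,0,0,50],
    [0,0,0,0,50],
    [0,0,0,0,50],
    [0,0,0,0,50],
  ],
)

```text
time_s: 4.12
tcp_pos: [0.4129, -0.1844, 0.0278]
eef_rot: [-179.9, -0.0, -89.7]
contact_force: [-0.7, 2.0, 7.5]
gripper_width: 0.0582
gripper_force: 20.0
```

Call:
step_arm(
  plan=[
    [0,0,-0.05,0,50],
    [0,0,-0.15,0,50],
    [0,0,-0.3,0,50],
    [0,0,-0.45,0,50],
    [0,0,-0.45,0,50],
    [0,0,-0.45,0,50],
  ],
)

```text
time_s: 4.62
tcp_pos: [0.4138, -0.1844, 0.1419]
eef_rot: [-179.7, 0.0, -89.8]
contact_force: [0.1, 0.5, -1.1]
gripper_width: 0.058
gripper_force: 20.0
```

Call:
step_arm(
  plan=[
    [-0.05,-0.05,0,0,50],
    [-0.13,-0.13,0,0,50],
    [-0.22,-0.22,0,0,50],
    [-0.31,-0.31,0,0,50],
    [-0.4,-0.4,0,0,50],
    [-0.49,-0.49,0,0,50],
    [-0.58,-0.58,0,0,50],
    [-0.67,-0.67,0,0,50],
    [-0.76,-0.76,0,0,50],
    [-0.82,-0.82,0,0,50],
    [-0.85,-0.85,0,0,50],
    [-0.85,-0.85,0,0,50],
  ],
)

```text
time_s: 5.62
tcp_pos: [0.6244, 0.0304, 0.1374]
eef_rot: [179.9, -0.0, -89.7]
contact_force: [0.3, -0.3, -0.3]
gripper_width: 0.058
gripper_force: 20.0
```

```bash
python3 - <<'E'
from h import *
s=r.get_state();p=eyes.capture("wrist")[...,::-1];cv2.imwrite("pics/w2.png",p)
print(s["tcp_pos"],s["eef_rot"],s["gripper_width"])
c=cam("wrist",s)
for P in ([.685,.085,.01],[.689,-.103,.01],[.452,.044,.046]): print(np.round(proj(c,P),1))
print(move(s,[.685,.085,.1]))
E
```

```text
[0.62444123 0.03039058 0.13742243] [ 1.79855043e+02 -4.11633602e-02 -8.96847577e+01] 0.05801795202107936
[196.8 232.6]
[181.3  21.6]
[463.6 206.2]
[-0.217 -0.244  0.149]
```

View pics/w2.png

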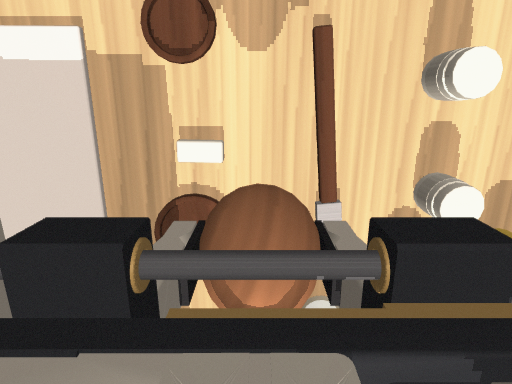

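The held egg hides part of the large dish, whose rim arc starts at about (155,215)–(195,194). The small dish sits at (179,24). I'll fit both rims on their plane.

```bash
python3 - <<'E'
from h import *
from scipy.optimize import least_squares
p=cv2.imread("pics/w2.png");h=cv2.cvtColor(p,cv2.COLOR_BGR2HSV).astype(int)
s=dict(tcp_pos=np.array([0.62444,0.03039,0.13742]),eef_rot=[179.855,-.041,-89.685]);c=cam("wrist",s)
def fit(pts,r0,g):
    P=np.array([onz(c,q,.01) for q in pts]);f=least_squares(lambda v:np.hypot(*(P-v).T)-r0,g,loss="soft_l1",f_scale=.001)
    print(f.x.round(4),np.abs(f.fun).mean().round(4),len(P))
dk=h[...,2]<125
print([h[y,185,2] for y in range(180,210,2)],[h[y,185,2] for y in range(40,76,3)])
# large: first dark from top for cols 165..200
pts=[]
for x in range(162,202,2):
    y=[y for y in range(185,215) if dk[y:y+4,x].all()]
    if y: pts.append((x,y[0]))
fit(pts,.04,[.685,.085])
pts=[]
for y in range(5,55,2):
    x=[x for x in range(130,200) if dk[y,x:x+4].all()];pts.append((x[0],y))
    x=[x for x in range(240,160,-1) if dk[y,x-3:x+1].all()];pts.append((x[0],y))
fit(pts,.031,[.689,-.103])
E
```

```text
[np.int64(244), np.int64(244), np.int64(200), np.int64(195), np.int64(196), np.int64(196), np.int64(195), np.int64(101), np.int64(57), np.int64(103), np.int64(110), np.int64(107), np.int64(104), np.int64(102), np.int64(105)] [np.int64(102), np.int64(101), np.int64(103), np.int64(74), np.int64(73), np.int64(84), np.int64(97), np.int64(88), np.int64(238), np.int64(241), np.int64(241), np.int64(240)]
[0.6857 0.0849] 0.0003 20
[ 0.6915 -0.1022] 0.0005 50
```

Call:
step_arm(
  plan=[
    [-0.1,-0.1,0,0,50],
    [-0.18,-0.2,0,0,50],
    [-0.224,-0.247,0,0,50],
    [-0.224,-0.247,0.1,0,50],
    [-0.224,-0.247,0.2,0,50],
    [-0.224,-0.247,0.28,0,50],
    [-0.224,-0.247,0.34,0,50],
    [-0.224,-0.247,0.38,0,50],
    [-0.224,-0.247,0.4,0,50],
    [-0.224,-0.247,0.4,0,50],
    [-0.224,-0.247,0.4,0,50],
  ],
)

```text
time_s: 6.58
tcp_pos: [0.6857, 0.0851, 0.0402]
eef_rot: [-180.0, -0.0, -89.8]
contact_force: [0.9, 0.4, -0.7]
gripper_width: 0.0582
gripper_force: 20.0
```

Lower 8 mm in small steps, then release.

Call:
step_arm(
  plan=[
    [0,0,0.01,0,50],
    [0,0,0.02,0,50],
    [0,0,0.027,0,50],
    [0,0,0.033,0,50],
    [0,0,0.033,0,50],
  ],
)

```text
time_s: 7.0
tcp_pos: [0.6857, 0.0855, 0.0319]
eef_rot: [-180.0, 0.0, -89.7]
contact_force: [-1.1, -0.1, 1.6]
gripper_width: 0.0581
gripper_force: 20.0
```

Call:
step_arm(
  plan=[
    [0,0,0,0,60],
    [0,0,0,0,62],
    [0,0,0,0,64],
    [0,0,0,0,68],
    [0,0,0,0,74],
    [0,0,0,0,80],
    [0,0,0,0,80],
    [0,0,0,0,80],
  ],
)

```text
time_s: 7.67
tcp_pos: [0.6855, 0.0854, 0.0312]
eef_rot: [180.0, -0.0, -89.7]
contact_force: [-0.4, -0.2, 0.6]
gripper_width: 0.0792
gripper_force: 0.0
```

Call:
step_arm(
  plan=[
    [0,0,-0.06,0,80],
    [0,0,-0.2,0,80],
    [0,0,-0.35,0,80],
    [0,0,-0.5,0,80],
    [0,0,-0.65,0,80],
    [0,0,-0.65,0,80],
  ],
)

```text
time_s: 8.17
tcp_pos: [0.6895, 0.086, 0.2035]
eef_rot: [-179.3, 0.1, -89.7]
contact_force: [1.7, -0.4, 2.7]
gripper_width: 0.0798
gripper_force: 0.0
```

Call:
step_arm(
  plan=[
    [-0.4,1,-0.1,0,80],
    [-0.4,1,-0.1,0,80],
    [-0.4,1,-0.1,0,80],
    [-0.4,1,-0.1,0,80],
    [-0.4,1,-0.1,0,80],
    [-0.4,1,-0.1,0,80],
    [-0.4,1,-0.1,0,80],
    [-0.4,1,-0.1,0,80],
    [-0.4,1,-0.1,0,80],
  ],
)

```text
time_s: 8.92
tcp_pos: [0.4345, 0.185, 0.2196]
eef_rot: [-179.9, 0.1, -89.6]
contact_force: [0.1, 0.0, -0.7]
gripper_width: 0.0802
gripper_force: 0.0
```

```bash
python3 - <<'E'
from h import *
s=r.get_state();p=eyes.capture("wrist")[...,::-1];t=eyes.capture("scene")[...,::-1]
print(s["tcp_pos"],s["eef_rot"],s["gripper_width"])
c=cam("wrist",s)
for P in ([.397,.185,.03],[.382,.1,.046],[.475,.126,.046],[.452,.044,.046]): print(np.round(proj(c,P),1))
print(move(s,[.397,.185,.011]))
t=cv2.resize(t[150:310,170:410],None,fx=2.3,fy=2.3)[:384]
cv2.imwrite("pics/w3.png",cv2.resize(np.hstack([p[:,60:],np.pad(t,((0,384-len(t)),(0,0),(0,0)))]),(800,306)))
cv2.imwrite("pics/w3raw.png",p)
E
```

```text
[0.43451376 0.18499293 0.21964666] [-1.79906287e+02  9.02283048e-02 -8.96022650e+01] 0.08017997392106757
[292.7 165.5]
[312.2  86. ]
[220.4 111.8]
[242.2  24.1]
[0.    0.151 0.834]
```

View pics/w3.png

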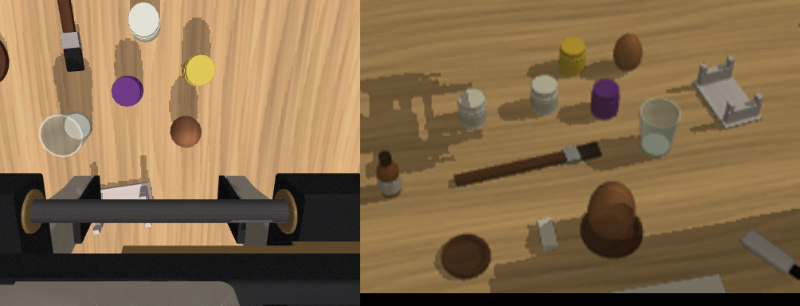

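The large egg stands in its dish. The small egg is at raw px (292,165), as predicted.

Call:
step_arm(
  plan=[
    [0,0.15,0,0,80],
    [0,0.15,0.15,0,76],
    [0,0.15,0.3,0,74],
    [0,0.15,0.45,0,72],
    [0,0.15,0.58,0,72],
    [0,0.15,0.7,0,72],
    [0,0.15,0.78,0,72],
    [0,0.15,0.82,0,72],
    [0,0.15,0.832,0,72],
    [0,0.15,0.832,0,72],
  ],
)

```text
time_s: 9.85
tcp_pos: [0.3978, 0.1833, 0.0096]
eef_rot: [179.9, -0.1, -89.8]
contact_force: [0.3, -0.4, 0.5]
gripper_width: 0.0722
gripper_force: 0.0
```

Call:
step_arm(
  plan=[
    [0,0,0,0,60],
    [0,0,0,0,50],
    [0,0,0,0,46],
    [0,0,0,0,40],
    [0,0,0,0,35],
    [0,0,0,0,35],
    [0,0,0,0,35],
    [0,0,0,0,35],
  ],
  newtons=20,
)

```text
time_s: 10.52
tcp_pos: [0.3978, 0.1845, 0.0113]
eef_rot: [-180.0, 0.0, -89.7]
contact_force: [-1.0, -0.9, 6.7]
gripper_width: 0.0426
gripper_force: 20.0
```

Call:
step_arm(
  plan=[
    [0,0,-0.05,0,35],
    [0,0,-0.15,0,35],
    [0,0,-0.3,0,35],
    [0,0,-0.45,0,35],
    [0,0,-0.56,0,35],
    [0,0,-0.56,0,35],
  ],
)

```text
time_s: 11.02
tcp_pos: [0.4, 0.1864, 0.1566]
eef_rot: [-179.6, 0.4, -89.7]
contact_force: [1.0, 1.7, -0.4]
gripper_width: 0.0423
gripper_force: 20.0
```

Call:
step_arm(
  plan=[
    [0.05,-0.05,0,0,35],
    [0.13,-0.13,0,0,35],
    [0.22,-0.22,0,0,35],
    [0.31,-0.31,0,0,35],
    [0.4,-0.4,0,0,35],
    [0.49,-0.49,0,0,35],
    [0.58,-0.58,0,0,35],
    [0.67,-0.67,0,0,35],
    [0.76,-0.76,0,0,35],
    [0.82,-0.82,0,0,35],
    [0.85,-0.85,0,0,35],
    [0.85,-0.85,0,0,35],
  ],
)

```text
time_s: 12.02
tcp_pos: [0.6117, -0.0289, 0.1498]
eef_rot: [179.9, -0.0, -89.9]
contact_force: [0.0, 0.2, 0.4]
gripper_width: 0.0422
gripper_force: 20.0
```

```bash
python3 - <<'E'
from h import *
s=r.get_state()
print(s["tcp_pos"],s["gripper_width"],s["gripper_force"],move(s,[.6915,-.1022,.02]))
E
```

```text
[ 0.61172397 -0.02888941  0.14984579] 0.04220853741381914 19.999847686558496 [ 0.294 -0.319  0.519]
```

Call:
step_arm(
  plan=[
    [0.1,-0.1,0,0,35],
    [0.2,-0.2,0,0,35],
    [0.28,-0.3,0,0,35],
    [0.294,-0.319,0.08,0,35],
    [0.294,-0.319,0.18,0,35],
    [0.294,-0.319,0.28,0,35],
    [0.294,-0.319,0.37,0,35],
    [0.294,-0.319,0.44,0,35],
    [0.294,-0.319,0.48,0,35],
    [0.294,-0.319,0.495,0,35],
    [0.294,-0.319,0.495,0,35],
  ],
)

```text
time_s: 12.93
tcp_pos: [0.6905, -0.0999, 0.0266]
eef_rot: [179.9, -0.0, -89.7]
contact_force: [1.1, -0.1, -0.6]
gripper_width: 0.0425
gripper_force: 20.0
```

```bash
python3 - <<'E'
from h import *
print(np.mean([r.get_state()["tcp_pos"] for _ in range(3)],0))
E
```

```text
[ 0.69052567 -0.09986917  0.02660453]
```

Call:
step_arm(
  plan=[
    [0.006,-0.004,0.015,0,35],
    [0.006,-0.004,0.027,0,35],
    [0.006,-0.004,0.036,0,35],
    [0.006,-0.004,0.043,0,35],
    [0.006,-0.004,0.043,0,35],
  ],
)

```text
time_s: 13.35
tcp_pos: [0.692, -0.1021, 0.0163]
eef_rot: [-180.0, 0.0, -89.8]
contact_force: [-0.0, 0.6, -0.4]
gripper_width: 0.0425
gripper_force: 20.0
```

Call:
step_arm(
  plan=[
    [0,0,0.003,0,35],
    [0,0,0.003,0,44],
    [0,0,0.003,0,45],
    [0,0,0.003,0,47],
    [0,0,0.003,0,50],
    [0,0,0.003,0,55],
    [0,0,0.003,0,62],
    [0,0,0.003,0,64],
    [0,0,0.003,0,64],
  ],
)

```text
time_s: 14.1
tcp_pos: [0.6921, -0.102, 0.0156]
eef_rot: [180.0, 0.0, -89.7]
contact_force: [-1.0, 0.3, -0.3]
gripper_width: 0.0633
gripper_force: 0.0
```

Call:
step_arm(
  plan=[
    [0,0,-0.06,0,64],
    [0,0,-0.2,0,64],
    [0,0,-0.35,0,64],
    [0,0,-0.5,0,64],
    [0,0,-0.65,0,64],
    [0,0,-0.7,0,64],
    [0,0,-0.7,0,64],
  ],
)

```text
time_s: 14.68
tcp_pos: [0.6945, -0.1022, 0.1964]
eef_rot: [-179.5, -0.0, -89.7]
contact_force: [-0.5, 0.4, -0.2]
gripper_width: 0.064
gripper_force: 0.0
```

Call:
step_arm(
  plan=[
    [-0.164,0.928,0,0,64],
    [-0.164,0.928,0,0,64],
    [-0.164,0.928,0,0,64],
    [-0.164,0.928,0,0,64],
    [-0.164,0.928,0,0,64],
    [-0.164,0.928,0,0,64],
    [-0.164,0.928,0,0,64],
    [-0.164,0.928,0,0,64],
  ],
)

```text
time_s: 15.35
tcp_pos: [0.4589, -0.0619, 0.1911]
eef_rot: [-179.9, 0.0, -89.7]
contact_force: [0.9, -0.4, 0.4]
gripper_width: 0.0644
gripper_force: 0.0
```

```bash
python3 - <<'E'
from h import *
s=r.get_state();p=eyes.capture("wrist")[...,::-1];t=eyes.capture("scene")[...,::-1]
print(s["tcp_pos"],s["eef_rot"],s["gripper_width"])
c=cam("wrist",s)
h=cv2.cvtColor(p,cv2.COLOR_BGR2HSV).astype(int)
m=(h[...,1]<40)&(h[...,2]>215)
for P in ([.46,-.061,.046],[.452,.044,.046]):
    q=np.array(proj(c,P));b=blob(m,q,60);print(q.round(1),b and (b[0].round(1),b[1],onz(c,b[0],.046)))
print(move(s,[.46,-.061,.011]))
cv2.imwrite("pics/w4raw.png",p)
t=cv2.resize(t[150:310,170:410],None,fx=2.3,fy=2.3)[:384]
cv2.imwrite("pics/w4.png",cv2.resize(np.hstack([p[:,60:],np.pad(t,((0,384-len(t)),(0,0),(0,0)))]),(800,306)))
E
```

```text
[ 0.45887588 -0.06188716  0.19110586] [-1.79911012e+02  2.92308144e-02 -8.96862844e+01] 0.06435897054540479
[258.2 175.4] (array([256.7, 174.4]), array([ 239,  157,   37,   36, 1032], dtype=int32), array([ 0.46145307, -0.0619831 ]))
[265.1 269.9] (array([263., 282.]), array([251, 280,  25,   6, 111], dtype=int32), array([0.45416156, 0.05879063]))
[-0.003 -0.003  0.72 ]
```

View pics/w4.png

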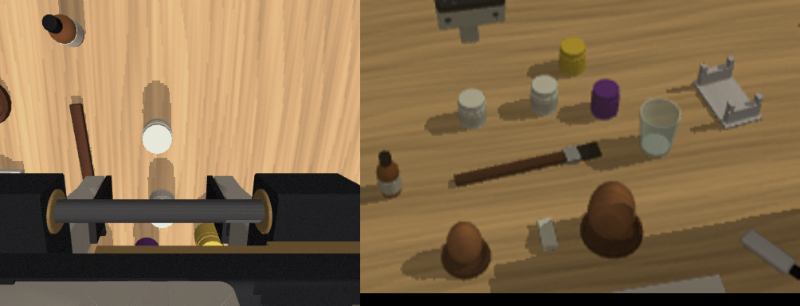

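Both eggs stand in their dishes. Pot b's lid is at raw px (257,174), at (0.461,−0.062).

Call:
step_arm(
  plan=[
    [0,-0.01,0.15,0,64],
    [0,-0.01,0.3,0,64],
    [0,-0.01,0.44,0,64],
    [0,-0.01,0.56,0,64],
    [0,-0.01,0.64,0,64],
    [0,-0.01,0.69,0,64],
    [0,-0.01,0.712,0,64],
    [0,-0.01,0.712,0,64],
  ],
)

```text
time_s: 16.12
tcp_pos: [0.4621, -0.0625, 0.0107]
eef_rot: [179.8, -0.1, -89.8]
contact_force: [-0.0, -0.5, 0.2]
gripper_width: 0.0641
gripper_force: 0.0
```

Call:
step_arm(
  plan=[
    [0,0,0,0,50],
    [0,0,0,0,44],
    [0,0,0,0,38],
    [0,0,0,0,33],
    [0,0,0,0,33],
    [0,0,0,0,33],
    [0,0,0,0,33],
  ],
)

```text
time_s: 16.7
tcp_pos: [0.4628, -0.0619, 0.0133]
eef_rot: [-179.9, 0.0, -89.7]
contact_force: [-0.4, 1.0, 5.8]
gripper_width: 0.0397
gripper_force: 20.0
```

Call:
step_arm(
  plan=[
    [0,0,-0.05,0,33],
    [0,0,-0.15,0,33],
    [0,0,-0.3,0,33],
    [0,0,-0.45,0,33],
    [0,0,-0.5,0,33],
    [0,0,-0.5,0,33],
  ],
)

```text
time_s: 17.2
tcp_pos: [0.4647, -0.0616, 0.1416]
eef_rot: [-179.6, 0.1, -89.7]
contact_force: [0.8, 0.4, -0.8]
gripper_width: 0.0395
gripper_force: 20.0
```

```bash
python3 - <<'E'
from h import *
# tray corners from top view
p=cv2.imread("pics/top0.png");c=cam("top");h=cv2.cvtColor(p,cv2.COLOR_BGR2HSV).astype(int)
b=blob(h[...,2]<95,(383,203));R_=cv2.minAreaRect(np.argwhere(b[2])[:,::-1].astype(np.float32));print(R_)
print(np.array([onz(c,q,.008) for q in cv2.boxPoints(R_)]).round(4))
E
```

```text
((383.4061279296875, 202.5477752685547), (39.25865936279297, 55.558013916015625), 6.709836959838867)
[[ 0.408  -0.2936]
 [ 0.5641 -0.3062]
 [ 0.5613 -0.4148]
 [ 0.4057 -0.3988]]
```

Call:
step_arm(
  plan=[
    [0.08,-0.03,0,0,33],
    [0.18,-0.06,0,0,33],
    [0.3,-0.1,0,0,33],
    [0.42,-0.14,0,0,33],
    [0.54,-0.18,0,0,33],
    [0.65,-0.22,0,0,33],
    [0.72,-0.24,0,0,33],
    [0.76,-0.24,0,0,33],
    [0.76,-0.24,0,0,33],
  ],
)

```text
time_s: 17.95
tcp_pos: [0.5224, -0.2532, 0.136]
eef_rot: [179.9, 0.0, -89.9]
contact_force: [0.8, -0.1, -0.3]
gripper_width: 0.0396
gripper_force: 20.0
```

```bash
python3 - <<'E'
from h import *
s=r.get_state();p=eyes.capture("wrist")[...,::-1];cv2.imwrite("pics/w5.png",p)
print(s["tcp_pos"],s["eef_rot"],s["gripper_width"])
c=cam("wrist",s)
a=np.array([.485,-.35,.012]);u=np.array([.9966,-.08,0]);v=np.array([.08,.9966,0])
for i,j in((75,50),(75,-50),(-75,-50),(-75,50)): print(np.round(proj(c,a+i/1e3*u+j/1e3*v),1))
E
```

```text
[ 0.52236385 -0.2532088   0.13599475] [ 1.79867421e+02  2.70623239e-02 -8.98819252e+01] 0.03962575065105525
[211.9 121.4]
[217.3  -5.9]
[402.6  11.6]
[379.9 135.6]
```

View pics/w5.png

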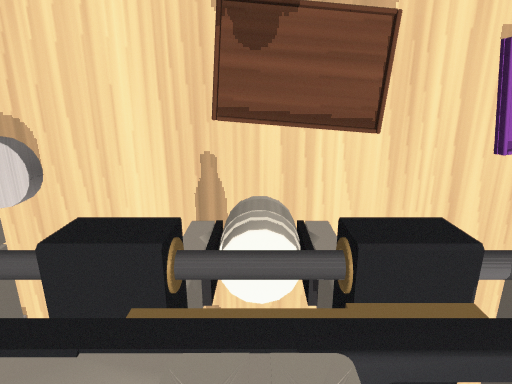

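The tray's near corners are at (213,119) and (380,133), within 2 px of prediction. The tray centre is (0.485,−0.352), and the pot is held upright.

Call:
step_arm(
  plan=[
    [0.1,-0.006,0,0,33],
    [0.22,-0.006,0,0,33],
    [0.34,-0.006,0,0,33],
    [0.406,-0.006,0.05,0,33],
    [0.406,-0.006,0.15,0,33],
    [0.406,-0.006,0.26,0,33],
    [0.406,-0.006,0.35,0,33],
    [0.406,-0.006,0.42,0,33],
    [0.406,-0.006,0.455,0,33],
    [0.406,-0.006,0.472,0,33],
    [0.406,-0.006,0.481,0,33],
    [0.406,-0.006,0.481,0,33],
  ],
)

```text
time_s: 19.0
tcp_pos: [0.5256, -0.3528, 0.0182]
eef_rot: [-180.0, -0.0, -89.7]
contact_force: [-0.3, -0.6, -1.0]
gripper_width: 0.0395
gripper_force: 20.0
```

Call:
step_arm(
  plan=[
    [0,0,0.003,0,33],
    [0,0,0.004,0,33],
    [0,0,0.004,0,42],
    [0,0,0.004,0,46],
    [0,0,0.004,0,50],
    [0,0,0.004,0,54],
    [0,0,0.004,0,54],
    [0,0,0.004,0,54],
  ],
)

```text
time_s: 19.67
tcp_pos: [0.5251, -0.3533, 0.0163]
eef_rot: [180.0, -0.0, -89.8]
contact_force: [0.0, 0.1, -0.2]
gripper_width: 0.0538
gripper_force: 0.0
```

Call:
step_arm(
  plan=[
    [0,0,-0.06,0,54],
    [0,0,-0.2,0,54],
    [0,0,-0.35,0,54],
    [0,0,-0.5,0,54],
    [0,0,-0.65,0,60],
    [0,0,-0.7,0,64],
    [0,0,-0.7,0,64],
  ],
)

```text
time_s: 20.25
tcp_pos: [0.5273, -0.3543, 0.1966]
eef_rot: [-179.6, -0.2, -89.7]
contact_force: [0.3, -0.1, -1.0]
gripper_width: 0.0632
gripper_force: 0.0
```

Call:
step_arm(
  plan=[
    [-1,0,0,0,64],
    [-1,0,0,0,64],
    [-1,0,0,0,64],
    [-1,0,0,0,64],
    [-1,0,0,0,64],
    [-1,0,0,0,64],
    [-1,0,0,0,64],
  ],
)

```text
time_s: 20.83
tcp_pos: [0.5239, -0.0978, 0.1911]
eef_rot: [-180.0, 0.1, -89.5]
contact_force: [-0.3, -1.1, -0.2]
gripper_width: 0.0644
gripper_force: 0.0
```

Call:
step_arm(
  plan=[
    [-0.58,0.284,0,0,64],
    [-0.58,0.284,0,0,64],
    [-0.58,0.284,0,0,64],
    [-0.58,0.284,0,0,64],
    [-0.58,0.284,0,0,64],
    [-0.58,0.284,0,0,64],
  ],
)

```text
time_s: 21.33
tcp_pos: [0.4516, 0.043, 0.1912]
eef_rot: [-180.0, 0.0, -89.5]
contact_force: [-0.1, 0.4, -0.3]
gripper_width: 0.064
gripper_force: 0.0
```

```bash
python3 - <<'E'
from h import *
s=r.get_state();p=eyes.capture("wrist")[...,::-1]
print(s["tcp_pos"],s["eef_rot"],s["gripper_width"])
c=cam("wrist",s)
h=cv2.cvtColor(p,cv2.COLOR_BGR2HSV).astype(int)
m=(h[...,1]<40)&(h[...,2]>215)
P=[.452,.044,.046]
q=np.array(proj(c,P));b=blob(m,q,40);w=onz(c,b[0],.046);print(q.round(1),b[0].round(1),b[1],w)
print(move(s,[*w,.0125]))
cv2.imwrite("pics/w6raw.png",p)
E
```

```text
[0.45159847 0.04301143 0.19121192] [-1.79998421e+02  1.54372733e-02 -8.95061983e+01] 0.06398314446120547
[258.7 175.5] [256.6 175.7] [ 239  158   37   36 1037] [0.45402308 0.04425856]
[-0.005 -0.01   0.715]
```

Call:
step_arm(
  plan=[
    [-0.005,-0.01,0.15,0,64],
    [-0.005,-0.01,0.3,0,64],
    [-0.005,-0.01,0.44,0,64],
    [-0.005,-0.01,0.56,0,64],
    [-0.005,-0.01,0.64,0,64],
    [-0.005,-0.01,0.69,0,64],
    [-0.005,-0.01,0.712,0,64],
    [-0.005,-0.01,0.712,0,64],
  ],
)

```text
time_s: 22.05
tcp_pos: [0.4543, 0.0411, 0.0118]
eef_rot: [179.8, -0.1, -89.9]
contact_force: [0.2, 0.7, 0.4]
gripper_width: 0.0644
gripper_force: 0.0
```

Call:
step_arm(
  plan=[
    [0,0,0,0,50],
    [0,0,0,0,44],
    [0,0,0,0,38],
    [0,0,0,0,33],
    [0,0,0,0,33],
    [0,0,0,0,33],
    [0,0,0,0,33],
  ],
)

```text
time_s: 22.63
tcp_pos: [0.4554, 0.0429, 0.0141]
eef_rot: [-179.9, 0.0, -89.7]
contact_force: [-1.9, 0.3, 7.8]
gripper_width: 0.0394
gripper_force: 20.0
```

Call:
step_arm(
  plan=[
    [0,0,-0.05,0,33],
    [0,0,-0.15,0,33],
    [0,0,-0.3,0,33],
    [0,0,-0.45,0,33],
    [0,0,-0.5,0,33],
    [0,0,-0.5,0,33],
  ],
)

```text
time_s: 23.13
tcp_pos: [0.4571, 0.0437, 0.1424]
eef_rot: [-179.6, 0.2, -89.7]
contact_force: [0.6, 0.1, -1.3]
gripper_width: 0.0394
gripper_force: 20.0
```

Call:
step_arm(
  plan=[
    [0.08,0,0,0,33],
    [0.18,0,0,0,33],
    [0.28,0,0,0,33],
    [0.38,0,0,0,33],
    [0.48,0,0,0,33],
    [0.58,0,0,0,33],
    [0.68,0,0,0,33],
    [0.78,0,0,0,33],
    [0.88,0,0,0,33],
    [0.94,0,0,0,33],
    [0.96,0,0,0,33],
    [0.96,0,0,0,33],
  ],
)

```text
time_s: 24.13
tcp_pos: [0.4553, -0.1981, 0.1375]
eef_rot: [179.9, 0.0, -89.9]
contact_force: [0.3, 1.0, -0.3]
gripper_width: 0.0394
gripper_force: 20.0
```

```bash
python3 - <<'E'
from h import *
s=r.get_state();p=eyes.capture("wrist")[...,::-1]
print(s["tcp_pos"],s["eef_rot"],s["gripper_width"],move(s,[.446,-.348,.02]))
E
```

```text
[ 0.45531511 -0.19808776  0.13747903] [ 1.79917745e+02  1.25633482e-02 -8.98623727e+01] 0.03941279741338658 [0.6   0.038 0.47 ]
```

Call:
step_arm(
  plan=[
    [0.1,0.02,0,0,33],
    [0.22,0.038,0,0,33],
    [0.34,0.038,0,0,33],
    [0.46,0.038,0,0,33],
    [0.56,0.038,0,0,33],
    [0.6,0.038,0.05,0,33],
    [0.6,0.038,0.16,0,33],
    [0.6,0.038,0.27,0,33],
    [0.6,0.038,0.36,0,33],
    [0.6,0.038,0.42,0,33],
    [0.6,0.038,0.45,0,33],
    [0.6,0.038,0.45,0,33],
  ],
)

```text
time_s: 25.18
tcp_pos: [0.4461, -0.3458, 0.0238]
eef_rot: [179.8, 0.1, -89.7]
contact_force: [-0.6, 0.4, -0.2]
gripper_width: 0.0392
gripper_force: 20.0
```

Call:
step_arm(
  plan=[
    [0,0,0.01,0,33],
    [0,0,0.02,0,33],
    [0,0,0.029,0,33],
    [0,0,0.029,0,33],
  ],
)

```text
time_s: 25.52
tcp_pos: [0.4475, -0.3473, 0.019]
eef_rot: [-179.9, -0.0, -89.7]
contact_force: [0.0, 0.1, -0.7]
gripper_width: 0.0396
gripper_force: 20.0
```

Call:
step_arm(
  plan=[
    [0,0,0.003,0,33],
    [0,0,0.005,0,33],
    [0,0,0.005,0,41],
    [0,0,0.005,0,44],
    [0,0,0.005,0,47],
    [0,0,0.005,0,50],
    [0,0,0.005,0,50],
    [0,0,0.005,0,50],
  ],
)

```text
time_s: 26.18
tcp_pos: [0.4471, -0.3474, 0.0173]
eef_rot: [180.0, 0.0, -89.8]
contact_force: [-0.0, -0.4, 0.1]
gripper_width: 0.0496
gripper_force: 0.0
```

Call:
step_arm(
  plan=[
    [0,0,-0.06,0,50],
    [0,0,-0.2,0,50],
    [0,0,-0.35,0,50],
    [0,0,-0.5,0,50],
    [0,0,-0.65,0,50],
    [0,0,-0.7,0,44],
    [0,0,-0.7,0,40],
  ],
)

```text
time_s: 26.77
tcp_pos: [0.4492, -0.3485, 0.1971]
eef_rot: [-179.6, -0.2, -89.7]
contact_force: [1.1, 0.6, -0.5]
gripper_width: 0.0426
gripper_force: 0.0
```

Call:
step_arm(
  plan=[
    [-1,-0.25,0,0,40],
    [-1,-0.25,0,0,40],
    [-1,-0.25,0,0,40],
    [-1,-0.25,0,0,40],
    [-1,-0.25,0,0,40],
    [-1,-0.25,0,0,40],
    [-1,-0.25,0,0,40],
    [-1,-0.25,0,0,40],
  ],
)

```text
time_s: 27.43
tcp_pos: [0.5089, -0.0945, 0.1917]
eef_rot: [180.0, 0.0, -89.5]
contact_force: [0.4, -0.5, -0.0]
gripper_width: 0.0396
gripper_force: 0.0
```

```bash
python3 - <<'E'
from h import *
s=r.get_state();p=eyes.capture("wrist")[...,::-1];t=eyes.capture("scene")[...,::-1]
print(s["tcp_pos"],s["eef_rot"],s["gripper_width"])
c=cam("wrist",s)
for P in ([.551,.101,.008],[.571,-.101,.008]): print(np.round(proj(c,P),1))
cv2.imwrite("pics/w7raw.png",p)
t=cv2.resize(t[150:310,90:400],None,fx=1.8,fy=1.8)[:384]
cv2.imwrite("pics/w7.png",cv2.resize(np.hstack([p[:,60:],np.pad(t,((0,384-len(t)),(0,0),(0,0)))]),(800,304)))
E
```

```text
[ 0.50892631 -0.09448071  0.19173988] [ 1.79966169e+02  1.10169180e-02 -8.95230616e+01] 0.03957913936600595
[224.7 316.7]
[202.8 160.2]
```

View pics/w7.png

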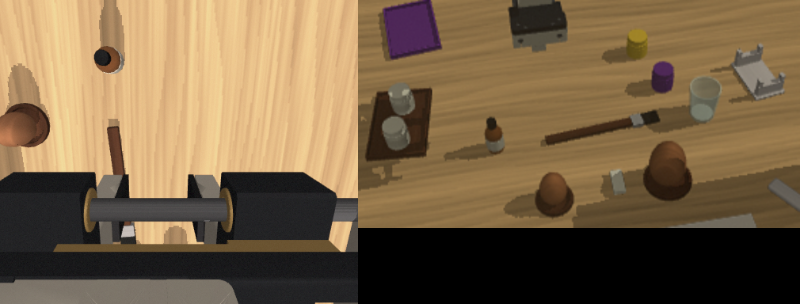

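Both pots stand in the tray. The brush handle end is at raw (202,158), as predicted.

Call:
step_arm(
  plan=[
    [-0.386,-0.21,0,-0.09,40],
    [-0.386,-0.21,0,-0.09,40],
    [-0.386,-0.21,0,-0.09,40],
    [-0.386,-0.21,0,-0.09,40],
    [-0.386,-0.21,0,-0.09,40],
    [-0.386,-0.21,0,-0.09,40],
  ],
)

```text
time_s: 28.03
tcp_pos: [0.5601, -0.0016, 0.1917]
eef_rot: [179.9, -0.0, -84.4]
contact_force: [-0.1, -0.8, -0.4]
gripper_width: 0.0399
gripper_force: 0.0
```

```bash
python3 - <<'E'
from h import *
s=r.get_state();p=eyes.capture("wrist")[...,::-1]
print(s["tcp_pos"],s["eef_rot"],s["gripper_width"])
c=cam("wrist",s)
h=cv2.cvtColor(p,cv2.COLOR_BGR2HSV).astype(int)
m=(h[...,2]<125)&(h[...,1]>120)
for y in (60,80,100,120,140,160,180,200):
    x=np.where(m[y,200:330])[0]+200
    if len(x): print(y,x.min(),x.max(),onz(c,(x.mean(),y),.01).round(4))
cv2.imwrite("pics/w8raw.png",p)
E
```

```text
[ 0.56007042 -0.00164375  0.19170537] [ 1.79919405e+02 -1.65478210e-02 -8.44162134e+01] 0.03986880806844513
80 249 264 [ 0.5713 -0.092 ]
100 250 263 [ 0.5695 -0.0723]
120 250 263 [ 0.5675 -0.0519]
140 250 263 [ 0.5655 -0.0309]
160 250 263 [ 0.5634 -0.0091]
180 250 263 [0.5612 0.0134]
200 250 263 [0.559  0.0367]
```

Call:
step_arm(
  plan=[
    [-0.006,-0.01,0.15,0,40],
    [-0.006,-0.01,0.3,0,40],
    [-0.006,-0.01,0.44,0,40],
    [-0.006,-0.01,0.56,0,40],
    [-0.006,-0.01,0.66,0,40],
    [-0.006,-0.01,0.71,0,40],
    [-0.006,-0.01,0.735,0,40],
    [-0.006,-0.01,0.735,0,40],
    [-0.006,-0.01,0.735,0,40],
  ],
)

```text
time_s: 28.83
tcp_pos: [0.5632, 0.0007, 0.0092]
eef_rot: [-180.0, -0.0, -84.4]
contact_force: [0.4, -0.1, 0.1]
gripper_width: 0.0401
gripper_force: 0.0
```

Call:
step_arm(
  plan=[
    [0,0,0.012,0,40],
    [0,0,0.023,0,40],
    [0,0,0.023,0,28],
    [0,0,0.023,0,20],
    [0,0,0.023,0,14],
    [0,0,0.023,0,10],
    [0,0,0.023,0,10],
    [0,0,0.023,0,10],
  ],
)

```text
time_s: 29.5
tcp_pos: [0.5631, 0.0015, 0.003]
eef_rot: [-180.0, 0.0, -84.3]
contact_force: [-1.2, 1.0, 1.8]
gripper_width: 0.0157
gripper_force: 20.0
```

Call:
step_arm(
  plan=[
    [0,0,-0.04,0,10],
    [0,0,-0.12,0,10],
    [0,0,-0.24,0,10],
    [0,0,-0.36,0,10],
    [0,0,-0.48,0,10],
    [0,0,-0.54,0,10],
    [0,0,-0.54,0,10],
  ],
  newtons=30,
)

```text
time_s: 30.08
tcp_pos: [0.5653, 0.0018, 0.1428]
eef_rot: [-179.6, 0.0, -84.3]
contact_force: [0.2, 0.7, -0.3]
gripper_width: 0.0155
gripper_force: 30.0
```

Call:
step_arm(
  plan=[
    [-0.05,0.01,0,-0.05,10],
    [-0.13,0.03,0,-0.13,10],
    [-0.22,0.05,0,-0.22,10],
    [-0.31,0.07,0,-0.31,10],
    [-0.4,0.08,0,-0.4,10],
    [-0.5,0.1,0,-0.5,10],
    [-0.6,0.12,0,-0.6,10],
    [-0.7,0.14,0,-0.7,10],
    [-0.8,0.16,0,-0.8,10],
    [-0.88,0.18,0,-0.9,10],
    [-0.904,0.19,0,-1,10],
    [-0.904,0.19,0,-1,10],
  ],
)

```text
time_s: 31.08
tcp_pos: [0.4926, 0.2229, 0.1376]
eef_rot: [180.0, 0.0, -23.9]
contact_force: [-0.5, -0.6, -0.4]
gripper_width: 0.0155
gripper_force: 30.0
```

```bash
python3 - <<'E'
from h import *
s=r.get_state()
print(s["tcp_pos"],s["eef_rot"],s["gripper_width"],move(s,[.49,.29,.14]))
E
```

```text
[0.49256972 0.22290536 0.13763258] [ 1.79978385e+02  2.19228505e-02 -2.39389114e+01] 0.015492490516930881 [-0.118 -0.241 -0.01 ]
```

Call:
step_arm(
  plan=[
    [-0.05,0,0,-0.08,10],
    [-0.12,0,0,-0.18,10],
    [-0.2,0.01,0,-0.28,10],
    [-0.27,0.015,0,-0.38,10],
    [-0.3,0.015,0,-0.48,10],
    [-0.3,0.015,0,-0.55,10],
    [-0.3,0.015,0,-0.55,10],
  ],
)

```text
time_s: 31.67
tcp_pos: [0.4232, 0.2487, 0.1379]
eef_rot: [-180.0, 0.0, 8.7]
contact_force: [0.2, 0.2, -0.4]
gripper_width: 0.0154
gripper_force: 30.0
```

```bash
python3 - <<'E'
from h import *
s=r.get_state();p=eyes.capture("wrist")[...,::-1];cv2.imwrite("pics/w9.png",p)
print(s["tcp_pos"],s["eef_rot"],s["gripper_width"])
c=cam("wrist",s)
for P in ([.529,.311,.044],[.454,.299,.044],[.4915,.305,.006]): print(np.round(proj(c,P),1))
E
```

```text
[0.42320112 0.24866259 0.13793262] [-1.79999853e+02  5.34763642e-03  8.70086268e+00] 0.015372290107651265
[197.4  39.3]
[203.  142.3]
[208.   93.7]
```

View pics/w9.png

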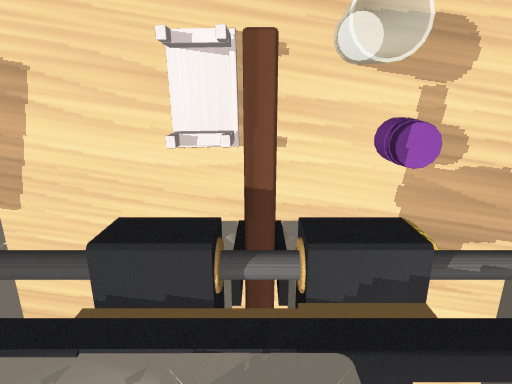

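Prong tops: far upright spans (156–228, 33) and near upright (166–231, 141), with the brush to their right.

```bash
python3 - <<'E'
from h import *
p=cv2.imread("pics/w9.png");h=cv2.cvtColor(p,cv2.COLOR_BGR2HSV).astype(int)
s=dict(tcp_pos=np.array([.42320,.24866,.13793]),eef_rot=[-180,.005,8.701]);c=cam("wrist",s)
m=(h[...,1]<60)&(h[...,2]>190)
for y in (24,28,32,36,40,44,60,90,120,130,134,138,142,146,150):
    x=np.where(m[y,140:243])[0]+140; print(y,''.join('#' if v else '.' for v in m[y,150:243:2]))
F=onz(c,(192,33),.044);N=onz(c,(198.5,140),.044);d=F-N
M=(F+N)/2;a=np.degrees(np.arctan2(d[1],d[0]));print(F,N,np.hypot(*d),M,a)
print(move(s,[*M,.0335]),a-8.7)
E
```

```text
24 ..................................####.........
28 ...#####.......#######################.####....
32 ...#####...###########################..###....
36 ...#####...###########################...##....
40 ...........#######################.......##....
44 .........................................##....
60 .........##################################....
90 ..........##################################...
120 ...........#################################...
130 ............################################...
134 ...............#####################.......#...
138 ........#####..#########################...#...
142 ........#####..#########################..###..
146 ........#####.##################.#.#####.###...
150 ...............................................
[0.53264158 0.31535817] [0.45531956 0.30275604] 0.07834225022739374 [0.49398057 0.3090571 ] 9.256811322957377
[ 0.316 -0.196  0.418] 0.5568113229573779
```

Call:
step_arm(
  plan=[
    [0.06,-0.04,0,-0.009,10],
    [0.15,-0.1,0,-0.009,10],
    [0.24,-0.15,0,-0.009,10],
    [0.316,-0.196,0,-0.009,10],
    [0.316,-0.196,0.06,-0.009,10],
    [0.316,-0.196,0.15,-0.009,10],
    [0.316,-0.196,0.23,-0.009,10],
    [0.316,-0.196,0.3,-0.009,10],
    [0.316,-0.196,0.35,-0.009,10],
    [0.316,-0.196,0.37,-0.009,10],
    [0.316,-0.196,0.37,-0.009,10],
  ],
)

```text
time_s: 32.63
tcp_pos: [0.494, 0.3082, 0.0438]
eef_rot: [179.9, 0.1, 9.0]
contact_force: [0.2, -0.9, 0.1]
gripper_width: 0.0159
gripper_force: 30.0
```

```bash
python3 - <<'E'
from h import *
s=r.get_state();p=eyes.capture("wrist")[...,::-1];t=eyes.capture("scene")[...,::-1]
print(s["tcp_pos"],s["eef_rot"],move(s,[.494,.309,.0335]))
t=cv2.resize(t[120:260,290:440],None,fx=2.74,fy=2.74)[:384]
cv2.imwrite("pics/w10.png",cv2.resize(np.hstack([p[:,60:],t]),(800,355)))
E
```

```text
[0.49403979 0.30819114 0.04380404] [1.79886529e+02 1.33251157e-01 8.96892159e+00] [ 0.    -0.003  0.041]
```

View pics/w10.png

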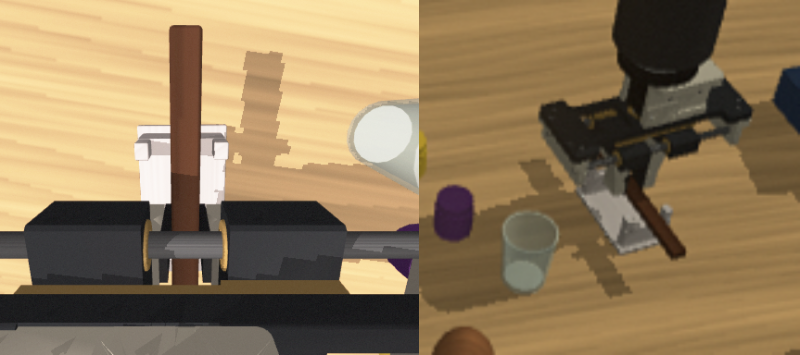

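The brush lies between the far prongs, at (141,150) and (220,150), roughly centred. I'll lower it and release.

Call:
step_arm(
  plan=[
    [0,-0.006,0.01,0,10],
    [0,-0.006,0.02,0,10],
    [0,-0.006,0.03,0,10],
    [0,-0.006,0.038,0,10],
    [0,-0.006,0.04,0,10],
    [0,-0.006,0.04,0,10],
  ],
)

```text
time_s: 33.23
tcp_pos: [0.494, 0.3108, 0.0352]
eef_rot: [180.0, 0.0, 9.2]
contact_force: [-0.3, 0.2, -0.3]
gripper_width: 0.0152
gripper_force: 30.0
```

Call:
step_arm(
  plan=[
    [0,0,0.004,0,10],
    [0,0,0.006,0,10],
    [0,0,0.006,0,17],
    [0,0,0.006,0,20],
    [0,0,0.006,0,26],
    [0,0,0.006,0,34],
    [0,0,0.006,0,34],
    [0,0,0.006,0,34],
  ],
)

```text
time_s: 33.9
tcp_pos: [0.4941, 0.3109, 0.0338]
eef_rot: [-180.0, -0.0, 9.2]
contact_force: [-0.6, 0.4, -0.4]
gripper_width: 0.0332
gripper_force: 0.0
```

Call:
step_arm(
  plan=[
    [0,0,-0.05,0,34],
    [0,0,-0.15,0,34],
    [0,0,-0.3,0,34],
    [0,0,-0.45,0,34],
    [0,0,-0.6,0,34],
    [0,0,-0.7,0,34],
    [0,0,-0.7,0,34],
  ],
)

```text
time_s: 34.48
tcp_pos: [0.4965, 0.3128, 0.2157]
eef_rot: [-179.7, -0.5, 9.2]
contact_force: [0.7, 1.2, 0.9]
gripper_width: 0.0341
gripper_force: 0.0
```

Call:
step_arm(
  plan=[
    [-0.1,-0.7,0,0,34],
    [-0.1,-0.7,0,0,34],
    [-0.1,-0.7,0,0,34],
    [-0.1,-0.7,0,0,34],
    [-0.1,-0.7,0,0,34],
    [-0.1,-0.7,0,0,34],
  ],
)

```text
time_s: 34.98
tcp_pos: [0.44, 0.4826, 0.2078]
eef_rot: [180.0, 0.0, 9.4]
contact_force: [0.1, -0.9, -1.0]
gripper_width: 0.0343
gripper_force: 0.0
```

```bash
python3 - <<'E'
from h import *
s=r.get_state();p=eyes.capture("top")[...,::-1];t=eyes.capture("scene")[...,::-1]
print(s["tcp_pos"],s["time_s"])
a=cv2.resize(p[90:250,110:410],(600,320),interpolation=2);b=cv2.resize(t[140:310,90:410],(600,280)[:2],interpolation=2)
cv2.imwrite("pics/f.png",np.vstack([a,b]))
E
```

```text
[0.43999892 0.48255597 0.20776139] 34.9833
```

View pics/f.png

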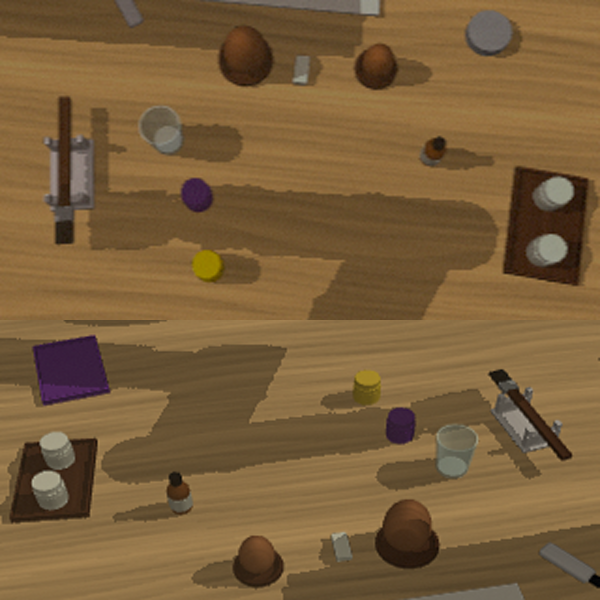

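Everything is in place: eggs at (245,55) and (377,67) in their dishes, pots at (553,193) and (547,249) in the tray, the brush in both notches and centred at (64,170), and the jar unmoved.

```bash
python3 -c "
from plant import workorder
print(workorder.close_job())"
```

```text
the job is handed in; nothing more can be done
None
```

I handed in the job at about 35 s: both eggs stand in their own dishes, both white pots stand in the wooden tray, the brush lies centred in both notches of the rest, and the jar is where it was.

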